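# Pry the filter cover off the dust monitor

## Task

The dust monitor's filter needs cleaning: pick up the flat scraper, slide its blade into the notch under the lip of the blue snap-fit filter cover and lever that end up until the cover pops off its catches, not touching the cover with the gripper before it has popped. Lay the scraper down flat on the black rubber mat and set the loose cover down flat and right way up in the metal tray. Do not drop the cover or let it fly, and leave the bottle, the tile and the hammer where they are.

Things in the scene. Friction and masses are not known exactly. Their poses are not given: they have to be found in the camera images.
- monitor: Dust monitor, a white box with dark base, 170 long (x) x 110 wide (y) x 62 mm high, fixed. Origin: centre of its underside (on the mat); z up, x from the pry-notch end to the display end. Its flat top, the deck, is 62 mm above the origin; the blue cover sits on it from x = -63 to +21 mm. A display console 22 mm higher than the deck fills x = +28 to +85 mm.
- deck_edge (a point): Middle of the top front edge of the monitor's deck (monitor x = -85, y = 0, z = 62 mm), axes as the monitor. The 22 mm of deck between this edge and the cover's front are bare; the edge can serve as fulcrum for the blade.
- notch_seat (a point): Point of the monitor's deck where the middle of the cover's notch mouth lies while the cover is snapped home (monitor x = -63, y = 0, z = 62 mm), axes as the monitor; it stays with the monitor. Under the cover stands the filter bay's rim, 48 mm wide and 12 mm high; its front face stops a blade pushed in through the notch 16.5 mm beyond this point.
- cover_notch (a point): Middle of the notch mouth, at the bottom of the cover's front face; moves with the cover, axes as the cover. The notch is 34 mm wide (y) and 6 mm high above this point, open at the bottom, and runs through the 10 mm thick front lip. A white V on the cover's top points to it. Coincides with notch_seat while snapped home.
- cover_mid (a point): Centre, half-way up, of the blue louvred filter cover, 84 long (x) x 56 wide (y) x 18 mm high, about 60 g. z up through its top, x from the notch end to the other end. Two sprung catches hold the notch end: raised about 5 mm with about 8 to 11 N it pops, then rests about 10 mm up on the catches. The other end only sits over the rim. Once popped it lifts straight off, gripped by its sides.
- scraper_grip (a point): Grip point inside the scraper's wooden handle, half-way up, 20 mm behind its blade end, near the centre of mass; 12 mm above the mat as it lies. x along the tool to the blade's tip, z up. Handle 90 long x 24 wide x 24 mm high, from 70 mm behind this point to 20 mm ahead. Steel blade 75 long x 22 wide x 2 mm thick, at half the handle's height, tip 95 mm ahead. About 90 g.
- scraper_tip (a point): Middle of the end of the scraper's blade, half-way through its thickness. Axes as scraper_grip.
- tray: Shallow open metal tray, loose, 140 (x) x 180 (y) x 22 mm high, walls and floor about 3 mm. Origin: centre of its underside (on the mat).
- bottle: White solvent bottle with blue cap, 66 mm across, 170 mm high, standing. Origin: centre of its underside. Leave alone.
- tile: Broken blue and white glazed tile, 140 x 140 x 11 mm, lying face up, one corner missing. Origin: centre of its underside. Leave alone.
- hammer: Hammer lying on the mat, about 260 mm long. Leave alone.
- mat: Black ribbed rubber mat, fixed, 560 (x) x 940 (y) x 4 mm; its top is 4 mm above the table. Everything stands or lies on it. Origin: centre of its underside.
Not all that is in view belongs to the job. Of the things shaped like the part that bears scraper_grip, the wooden one is meant. There is more than one size of the part that bears cover_notch; the job needs the larger.

How it is judged (in metres and radians):
On the way:
1. the notch end of the cover is pried at least 5 mm up from its seat with the scraper's blade under its lip at the notch, the gripper not touching the cover (z of cover_notch in the frame of notch_seat above 0.005 m and x of scraper_tip in the frame of notch_seat above 0.002 m and y of scraper_tip in the frame of notch_seat between -0.017 and 0.017 m and z of scraper_tip in the frame of notch_seat below 0.025 m and contact force between the fingers and cover below 0.1 N), for 0.1 s.
At the end, for the whole second after the job is handed in: The cover lies flat (within 7 degrees) and right way up on the floor of the tray; the scraper lies flat on the mat, touching neither tray nor monitor; both are at rest (x of cover_mid in the frame of tray between -0.065 and 0.065 m and y of cover_mid in the frame of tray between -0.085 and 0.085 m and z of cover_mid in the frame of tray below 0.018 m and angle between cover_mid's own z axis and vertical below 0.12 rad and linear speed of each of cover, scraper below 0.02 m/s and height (world z) of scraper_grip below 0.023 m and height (world z) of scraper_tip below 0.03 m and contact force between scraper and tray below 0.05 N and contact force between scraper and monitor below 0.05 N and contact force between scraper and mat above 0.1 N).
It fails at once if the gripper or arm touches the cover while it is still snapped home (contact force between any of the fingers, the arm and cover above 0.5 N and distance between cover_notch and notch_seat below 0.003 m).
It fails at once if the cover flies or falls freely faster than 0.8 m/s (linear speed of cover above 0.8 m/s and contact force between the fingers and cover below 0.1 N).
It fails at once if the bottle, the tile or the hammer is moved by more than 30 mm, or the bottle is tipped (distance of any of bottle, tile, hammer from where it was at the start of the episode above 0.03 m or angle between bottle's own z axis and vertical above 0.4 rad).
It also fails if it takes over 67 s, if anything falls off the work surface, if the arm or the gripper's body presses on something with over 40 N, if the wrist force passes 120 N, or if a joint passes its speed limit or range.

## Robot

A 7-joint arm with a two-finger parallel gripper is mounted at the origin on the work surface. World frame = base frame: x ahead of the robot, y to its left, z up, the work surface at z = 0. Lengths are in m, angles in degrees, forces in N, time in s.
With the tool pointing down it reaches from about 0.4 to 0.925 m from the base axis. Payload 4.1 kg.
Tool frame: the origin (TCP) lies midway between the tips of the shut fingers; the grasp point (between the pads) lies 19 mm behind it (ctrl.tcp_to_grasp is the distance from the TCP to the grasp point, in m); z points along the fingers, y is the line along which they close (so a half turn about z gives the same grasp; the last joint's range is limited). The gripper opens to 85 mm and grips with 20 to 120 N. Pads are 22 mm wide; open, the fingers measure 114 mm over their backs; the gripper's body (76 mm by 85 mm) begins 54 mm behind the grasp point. The pads swing forward as they close: fully open they stand 13 mm farther back than shut.
Start: joints at [-5.672, 22.827, 2.584, 88.041, -1.071, 69.15, -2.905], TCP at [0.65, 0, 0.231] pointing down, gripper open.
Joint ranges: [-161.44, 161.44], [-28.35, 127.94], [-78.24, 83.42], [0, 140.83], [-78.03, 258.03], [13.02, 114.36], [-168.23, 168.23]. Speed limits (degrees/s): [147.25, 147.25, 180, 180, 180, 180, 180].

## Interface

Orientations are given as a 3x3 rotation matrix whose columns are the frame's x, y, z axes.
In Python, from station import ctrl gives the robot as it stands.
- The arm moves only by the tool drive_tool, never from a script. Its argument "targets" is a list of rows, each a list of 3 entries, a list of its own where there are three numbers: the turn, a rotation vector about the world's x, y, z in degrees, then the shift along the world's x, y, z in mm, then the finger opening in mm, from 0 to 85.4. A call has 1 to 8 rows; each row is the pose to reach, as a shift and turn from the pose commanded when the call began; what a row does not reach only later rows make up. A row lasts 1/8 s, in which the tool goes at most 62.5 mm and 10.7 degrees, less where a joint would pass 70% of its speed; a pose out of reach is approached as far as the arm can. A call with a gripper value outside its range is refused whole. The fingers move at their own pace and stop on an object; "newtons" is the grip in N (left out, the last holds). Time passes only in rows, so rows that repeat a pose let the fingers close. It gives the time, the measured TCP pose, the force, the opening and the grip force at its end, in the units of the state.
- ctrl.read_state(): the state, without advancing time (a new reading comes with each control period).
- ctrl.get_image(name): name is "scene" or "side" or "wrist"; returns a dict with "color" (400x640x3 uint8, red, green, blue), "fov_y" (degrees; the focal length in pixels is half the picture's height over the tangent of half this angle, whatever the lens; pixels are square), "cx", "cy" (the principal point, pixels), "cam_to_world" (4x4, takes a point from camera to world coordinates). Camera axes: x right, y down, z forward; pixel columns grow to the right and rows downward; lengths in m; the calibration is good to about 2 mm. A picture is of the moment at which its call begins. There is no depth.
- ctrl.sign_off(): hands the job in; it is judged then, once.
The state is a dict: "time_s": time; "q": joint angles; "joint_vel": joint speeds; "tau": joint torques, N m; "ee_pos": TCP position; "tool_rot": TCP orientation; "force": force on the tool from outside, world axes, zero at the start; "torque": the same for the moment, N m; "finger_gap": finger opening in m; "grip_force": force on a finger pad.
Only numpy, scipy, OpenCV 4.12 (cv2) and the standard library are available. Lean on these libraries where they do the work, as an engineer would, in place of code of your own. Each camera call takes 0.05 s, during which the arm holds its last target. There are 200 camera calls.

## Working session

There is one attempt and no reset: what is moved stays moved. The work goes in short steps, Python scripts to look and compute and a tool call to move; the robot and the scene stay as the last step left them, time stands still between calls to the robot, and variables do not carry over. Pictures are saved under pics/ and viewed, at most 10 in all, crops included, and the job is handed in when it is done.

Besides the shell and the picture viewer there is one more tool, called after "Emit:" as a command line: name --argument value ..., lists and objects as JSON in quotes. drive_tool: Moves the arm, as the interface text tells. Its arguments: {"type":"object","properties":{"targets":{"type":"array"},"newtons":{"type":"number"}},"required":["targets"]}

```bash
mkdir -p pics; ls; cat > h.py <<'E'
import numpy as np, cv2
from station import ctrl
def grab(name,fn=None):
    im=ctrl.get_image(name)
    if fn: cv2.imwrite('pics/'+fn,im['color'][:,:,::-1])
    return im
def K(im):
    f=200/np.tan(np.radians(im['fov_y'])/2); return f
def ray(im,u,v):
    f=K(im); T=np.array(im['cam_to_world'])
    d=T[:3,:3]@np.array([(u-im['cx'])/f,(v-im['cy'])/f,1.]); return T[:3,3],d
def onz(im,u,v,z):
    o,d=ray(im,u,v); return o+d*(z-o[2])/d[2]
def proj(im,p):
    T=np.array(im['cam_to_world']); c=T[:3,:3].T@(np.array(p)-T[:3,3]); f=K(im)
    return np.array([im['cx']+f*c[0]/c[2],im['cy']+f*c[1]/c[2]])
def tri(i1,p1,i2,p2):
    o1,d1=ray(i1,*p1);o2,d2=ray(i2,*p2)
    s=np.linalg.lstsq(np.c_[d1,-d2],o2-o1,rcond=None)[0]
    a,b=o1+s[0]*d1,o2+s[1]*d2; return (a+b)/2,np.linalg.norm(a-b)
E
python3 - <<'E'
from h import *
ims=[]
for n in ['scene','side','wrist']:
    im=grab(n); ims.append(im['color']); T=np.array(im['cam_to_world']); print(n,im['fov_y'],T.round(3).tolist())
    np.save('pics/%s0.npy'%n,im,allow_pickle=True)
    cv2.imwrite(f'pics/{n}0.png',im['color'][:,:,::-1])
E
```

```text
pics
scene 49.451626404281214 [[-0.129, 0.605, -0.786, 1.673], [0.992, 0.088, -0.095, 0.301], [0.012, -0.791, -0.611, 1.002], [0.0, 0.0, 0.0, 1.0]]
side 49.81448711315463 [[0.896, -0.232, 0.379, -0.029], [-0.444, -0.5, 0.744, -0.912], [0.017, -0.835, -0.551, 0.876], [0.0, 0.0, 0.0, 1.0]]
wrist 69.85384051574422 [[1.0, 0.002, -0.001, 0.648], [0.001, -0.946, -0.325, 0.085], [-0.001, 0.325, -0.946, 0.373], [0.0, 0.0, 0.0, 1.0]]
```

View pics/scene0.png

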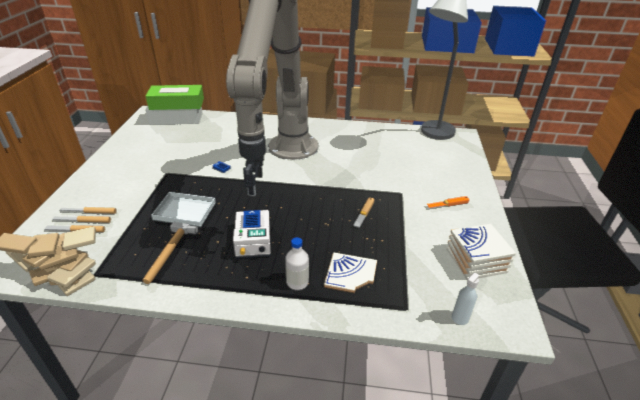

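View pics/side0.png

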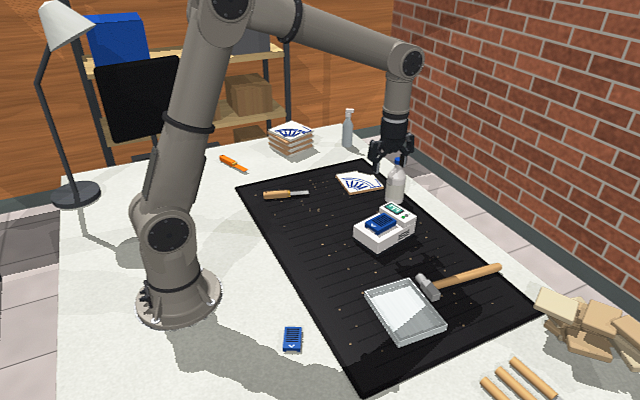

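The wooden scraper could be confused with three things: the scraper on the mat at scene (365,212), the orange tool on the table at (448,203), and the chisels or files at (85,218). The cover could be the one on the monitor at (252,219) or the small blue one on the table at (222,167). I choose the mat scraper with the wooden handle and the cover on the monitor. I'll check both in one close crop.

```bash
python3 - <<'E'
from h import *
s=np.load('pics/scene0.npy',allow_pickle=True).item(); d=np.load('pics/side0.npy',allow_pickle=True).item()
def crop(im,u,v,w=66,h=50,k=6): return cv2.resize(im['color'][v:v+h,u:u+w,::-1],None,fx=k,fy=k,interpolation=cv2.INTER_CUBIC)
a=np.vstack([np.hstack([crop(s,333,187),crop(s,220,205)]),np.hstack([crop(d,255,170),crop(d,350,198)])])
cv2.imwrite('pics/c1.png',a); print(a.shape)
for n,im,u,v,z in [('handle',s,368,206,.016),('blade',s,358,222,.016),('mon',s,252,219,.085),('tray',s,184,211,.02),('bottle',s,297,285,.004),('tile',s,350,272,.01),('hamhead',s,183,228,.02),('hamend',s,150,278,.02),
 ('handle',d,277,195,.016),('blade',d,300,192,.016),('mon',d,380,223,.085),('tray',d,405,312,.01)]: print(n,onz(im,u,v,z).round(3))
E
```

```text
(600, 792, 3)
handle [0.409 0.347 0.016]
blade [0.505 0.316 0.016]
mon [ 0.621 -0.029  0.085]
tray [ 0.538 -0.303  0.02 ]
bottle [0.808 0.149 0.004]
tile [0.739 0.303 0.01 ]
hamhead [ 0.626 -0.273  0.02 ]
hamend [ 0.856 -0.288  0.02 ]
handle [0.415 0.335 0.016]
blade [0.499 0.319 0.016]
mon [ 0.609 -0.044  0.085]
tray [ 0.518 -0.319  0.01 ]
```

View pics/c1.png

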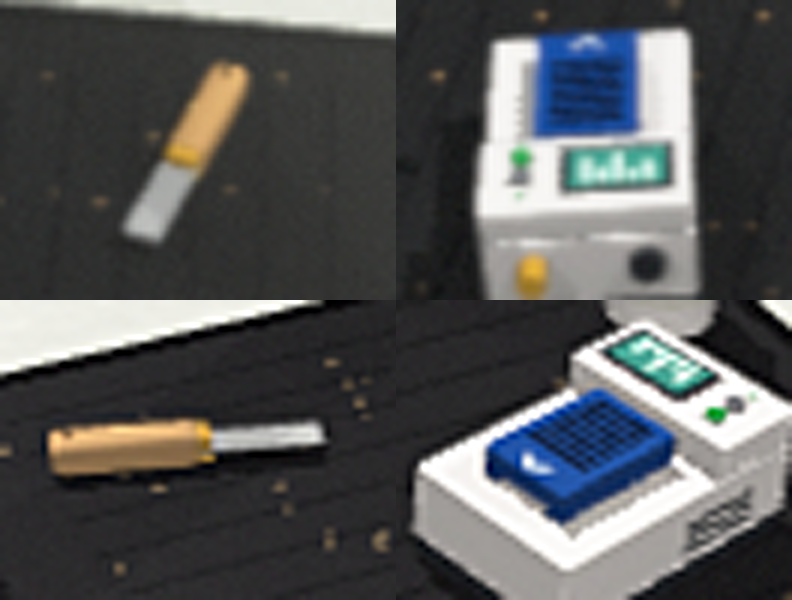

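The crop confirms both choices. The wooden scraper lies on the mat with its blade toward +x, and the big blue cover's V points to the notch at the robot-facing end. I'll move the wrist camera over the scraper.

Emit:
drive_tool --targets '[[[0,0,-8],[-54,80,0],85],[[0,0,-15],[-107,160,0],85],[[0,0,-15],[-160,240,0],85],[[0,0,-15],[-214,310,0],85],[[0,0,-15],[-214,310,0],85],[[0,0,-15],[-214,310,0],85]]'

```text
time_s: 0.9
ee_pos: [0.4356, 0.3099, 0.2313]
tool_rot: [[0.259, 0.966, 0.0], [0.966, -0.259, -0.0], [0.0, 0.0, -1.0]]
force: [0.5, 0.3, -0.2]
finger_gap: 0.0847
grip_force: 0.0
```

```bash
python3 - <<'E'
from h import *
st=ctrl.read_state(); print(st['time_s'],np.round(st['ee_pos'],4),np.round(st['tool_rot'],3).tolist(),st['force'],ctrl.tcp_to_grasp)
im=grab('wrist','w1.png'); np.save('pics/w1.npy',im,allow_pickle=True)
s=np.load('pics/scene0.npy',allow_pickle=True).item(); d=np.load('pics/side0.npy',allow_pickle=True).item()
hsv=cv2.cvtColor(im['color'],cv2.COLOR_RGB2HSV)
m=cv2.inRange(hsv,(8,70,90),(28,255,255)); n,l,stt,c=cv2.connectedComponentsWithStats(m)
for i in np.argsort(-stt[1:,4])[:3]+1:
    if stt[i,4]<200: continue
    cs=cv2.findContours((l==i).astype(np.uint8),0,2)[0][0]; r=cv2.minAreaRect(cs); b=cv2.boxPoints(r)
    print('wood',stt[i],[onz(im,u,v,.022)[:2].round(4).tolist() for u,v in b])
g=cv2.inRange(hsv,(0,0,110),(180,60,255)); n,l,stt,c=cv2.connectedComponentsWithStats(g)
for i in np.argsort(-stt[1:,4])[:4]+1:
    cs=cv2.findContours((l==i).astype(np.uint8),0,2)[0][0]; b=cv2.boxPoints(cv2.minAreaRect(cs))
    print('steel',stt[i],[onz(im,u,v,.016)[:2].round(4).tolist() for u,v in b])
E
```

```text
0.9 [0.4356 0.3099 0.2313] [[0.259, 0.966, 0.0], [0.966, -0.259, -0.0], [0.0, 0.0, -1.0]] [ 0.48825254  0.33328307 -0.24636615] 0.0187
wood [ 257  140   81   22 1598] [[0.3627, 0.3472], [0.3718, 0.371], [0.4647, 0.343], [0.4578, 0.3185]]
wood [501  55  19 121 645] [[0.6418, 0.2549], [0.6653, 0.3891], [0.6814, 0.3831], [0.6601, 0.2478]]
steel [    0     0   384   400 78992] [[0.1536, 0.5792], [0.5474, 0.4743], [0.4361, -0.1054], [-0.2038, 0.066]]
steel [  507    43   126   133 10500] [[0.6532, 0.388], [0.7998, 0.3697], [0.8307, 0.2273], [0.6649, 0.2449]]
steel [ 490  298  110   93 2166] [[0.6267, 0.0189], [0.672, 0.0822], [0.8304, -0.1036], [0.7899, -0.186]]
steel [ 579  194   61   68 2112] [[0.7486, 0.1457], [0.7772, 0.2081], [0.8643, 0.1378], [0.8399, 0.0684]]
```

View pics/w1.png

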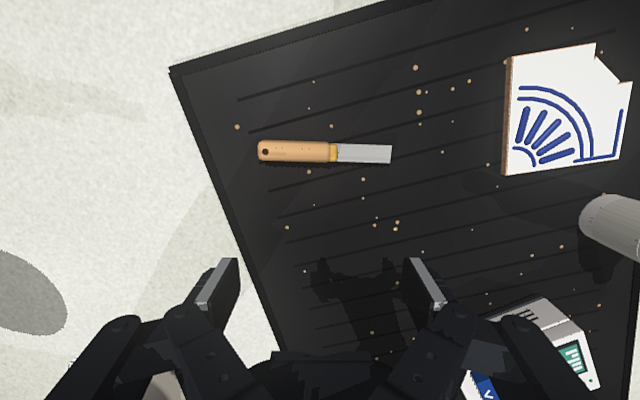

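The picture shows the scraper handle at pixels (258–338, 152) and the blade tip at (391,154). The tool's closing line lies along the scraper, so the tool needs about +88° of turn.

Emit:
drive_tool --targets '[[[0,0,11],[0,8,0],85],[[0,0,22],[1,16,-10],85],[[0,0,33],[1,28,-20],85],[[0,0,44],[1,28,-40],70],[[0,0,55],[1,28,-60],60],[[0,0,66],[1,28,-60],55],[[0,0,77],[1,28,-60],55],[[0,0,88],[1,28,-60],55]]'

```text
time_s: 1.95
ee_pos: [0.438, 0.3362, 0.1709]
tool_rot: [[-0.947, 0.321, -0.001], [0.321, 0.947, -0.0], [0.0, -0.001, -1.0]]
force: [-0.9, -0.2, -0.1]
finger_gap: 0.055
grip_force: 0.0
```

Emit:
drive_tool --targets '[[[0,0,0],[0,0,0],55],[[0,0,0],[0,0,0],55]]'

```text
time_s: 2.2
ee_pos: [0.4381, 0.3364, 0.1712]
tool_rot: [[-0.944, 0.329, -0.0], [0.329, 0.944, -0.0], [0.0, -0.0, -1.0]]
force: [1.0, 0.3, 0.9]
finger_gap: 0.0551
grip_force: 0.0
```

```bash
python3 - <<'E'
from h import *
st=ctrl.read_state(); print(st['time_s'],np.round(st['q'],1),np.round(st['ee_pos'],4),np.round(st['tool_rot'],3).tolist(),st['force'])
im=grab('wrist','w2.png'); np.save('pics/w2.npy',im,allow_pickle=True)
w1=np.load('pics/w1.npy',allow_pickle=True).item()
print('tip w1',onz(w1,391.5,154,.016))
hsv=cv2.cvtColor(im['color'],cv2.COLOR_RGB2HSV)
m=cv2.inRange(hsv,(8,70,90),(28,255,255)); n,l,stt,c=cv2.connectedComponentsWithStats(m)
i=np.argmax(stt[1:,4])+1
cs=cv2.findContours((l==i).astype(np.uint8),0,2)[0][0]; b=cv2.boxPoints(cv2.minAreaRect(cs))
print('wood',stt[i],b.round(1).tolist(),[onz(im,u,v,.028)[:2].round(4).tolist() for u,v in b])
E
```

```text
2.2 [-26.7  16.8 -18.3 105.1   6.1  59.1  23.4] [0.4381 0.3364 0.1712] [[-0.944, 0.329, -0.0], [0.329, 0.944, -0.0], [0.0, -0.0, -1.0]] [0.95740443 0.29225947 0.91337832]
tip w1 [0.52664714 0.30993098 0.016     ]
wood [ 306  114   27   95 2089] [[304.79998779296875, 114.4000015258789], [329.6000061035156, 113.69999694824219], [332.3999938964844, 207.8000030517578], [307.5, 208.60000610351562]] [[0.363, 0.3472], [0.3702, 0.3699], [0.4621, 0.3422], [0.4542, 0.3169]]
```

View pics/w2.png

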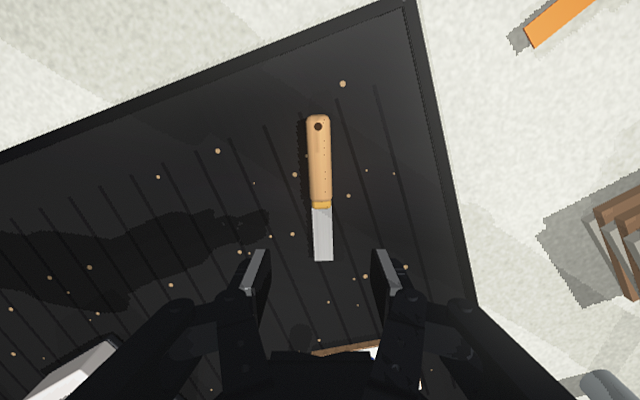

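The handle is centred at pixel (319,161) and the blade tip is at (324,261). I'll turn 2° more and descend.

Emit:
drive_tool --targets '[[[0,0,2],[-3,1,-40],55],[[0,0,2],[-3,1,-80],55],[[0,0,2],[-3,1,-120],55],[[0,0,2],[-3,1,-145],55],[[0,0,2],[-3,1,-157],55],[[0,0,2],[-3,1,-165],55],[[0,0,2],[-3,1,-165],55]]'

```text
time_s: 3.12
ee_pos: [0.4353, 0.3378, 0.0066]
tool_rot: [[-0.956, 0.294, 0.0], [0.294, 0.956, 0.0], [-0.0, 0.0, -1.0]]
force: [0.2, -0.7, -0.2]
finger_gap: 0.0546
grip_force: 0.0
```

Emit:
drive_tool --targets '[[[0,0,0],[0,0,0],15],[[0,0,0],[0,0,0],10],[[0,0,0],[0,0,0],10],[[0,0,0],[0,0,0],10],[[0,0,0],[0,0,0],10]]' --newtons 100

```text
time_s: 3.75
ee_pos: [0.4358, 0.3382, 0.0076]
tool_rot: [[-0.956, 0.293, 0.002], [0.293, 0.956, 0.001], [-0.001, 0.002, -1.0]]
force: [-0.6, -1.0, 5.5]
finger_gap: 0.0222
grip_force: 98.5
```

Emit:
drive_tool --targets '[[[0,0,0],[0,0,40],10],[[0,0,0],[0,0,90],10],[[0,0,5],[40,-50,140],10],[[0,0,10],[80,-100,190],10],[[0,0,15],[110,-155,195],10],[[0,0,17],[140,-210,195],10],[[0,0,17],[170,-260,195],10],[[0,0,17],[190,-310,195],10]]'

```text
time_s: 4.75
ee_pos: [0.6177, 0.0437, 0.2014]
tool_rot: [[-1.0, 0.001, 0.001], [0.001, 1.0, 0.0], [-0.001, 0.0, -1.0]]
force: [1.2, 0.5, -1.3]
finger_gap: 0.0221
grip_force: 98.1
```

Emit:
drive_tool --targets '[[[0,0,0],[10,-60,0],10],[[0,0,0],[10,-60,0],10],[[0,0,0],[10,-60,0],10]]'

```text
time_s: 5.12
ee_pos: [0.6265, -0.0141, 0.2008]
tool_rot: [[-1.0, 0.001, -0.001], [0.001, 1.0, 0.001], [0.001, 0.001, -1.0]]
force: [-0.1, 0.0, -1.1]
finger_gap: 0.022
grip_force: 98.3
```

```bash
python3 - <<'E'
from h import *
s=np.load('pics/scene0.npy',allow_pickle=True).item(); d=np.load('pics/side0.npy',allow_pickle=True).item()
for im,u,v in [(d,353.7,226),(d,379,243),(s,235.7,212),(s,269,210)]: print(onz(im,u,v,.066).round(4))
st=ctrl.read_state(); print(st['time_s'],np.round(st['ee_pos'],4),st['force'],st['finger_gap'])
im=grab('wrist','w3.png'); np.save('pics/w3.npy',im,allow_pickle=True)
E
```

```text
[ 0.5412 -0.002   0.066 ]
[ 0.568  -0.1058  0.066 ]
[ 0.571  -0.0998  0.066 ]
[0.5442 0.0097 0.066 ]
5.125 [ 0.6265 -0.0141  0.2008] [-0.12441905  0.04010901 -1.08017943] 0.02200824638960936
```

View pics/w3.png

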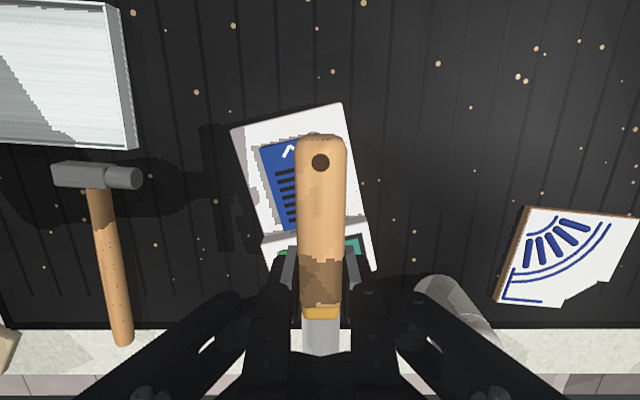

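The scraper is held straight, and the monitor's deck front corners are at (231,130) and (342,103). I'll fit the deck edge and plan the insertion.

```bash
python3 - <<'E'
from h import *
im=np.load('pics/w3.npy',allow_pickle=True).item()
g=cv2.cvtColor(im['color'],cv2.COLOR_RGB2HSV)
m=cv2.inRange(g,(0,0,170),(180,60,255)).astype(bool)
# front edge: first white pixel per column
pts=[]
for u in range(240,338):
    r=np.flatnonzero(m[95:140,u]); 
    if len(r): pts.append((u,95+r[0]-.5))
P=np.array([onz(im,u,v,.066)[:2] for u,v in pts])
def fit(P):
    for _ in range(4):
        c=P.mean(0); V=np.linalg.svd(P-c)[2]; r=(P-c)@V[1]; P=P[np.abs(r)<max(2*np.std(r),4e-4)]
    return c,V[0]
c,v=fit(P); v=v*np.sign(v[1]); yaw=np.arctan2(-v[0],v[1]); print('front yaw',np.degrees(yaw),c)
L=[];R=[]
for w in range(140,215):
    r=np.flatnonzero(m[w,225:300]); 
    if len(r): L.append(onz(im,225+r[0]-.5,w,.066)[:2])
for w in range(112,200):
    r=np.flatnonzero(m[w,330:380]); 
    if len(r): R.append(onz(im,330+r[-1]+.5,w,.066)[:2])
n=v
for S in (L,R):
    cc,vv=fit(np.array(S)); print('side',np.degrees(np.arctan2(*(vv*np.sign(vv[0]))[::-1])),(cc-c)@n, cc)
    S.append((cc-c)@n)
mid=c+n*(L[-1]+R[-1])/2; x=np.array([np.cos(yaw),np.sin(yaw)])
print('deck_edge',mid,'width',L[-1]-R[-1],'seat',mid+.022*x)
# V in blue and cover front edge
b=cv2.inRange(g,(105,120,40),(125,255,255)); ys,xs=np.nonzero(b[:, :330]); print(xs.min(),xs.max(),ys.min())
E
```

```text
front yaw 13.341414133158771 [ 0.55154445 -0.04131607]
side 13.272566490254372 -0.05908180303370427 [ 0.61138623 -0.0878449 ]
side 13.36127019790442 0.04881523012213565 [0.5907111  0.01814161]
deck_edge [ 0.55272898 -0.04631082] width -0.10789703315583993 seat [ 0.57413525 -0.04123425]
259 297 139
```

Emit:
drive_tool --targets '[[[0,0,5],[-50,-15,0],10],[[0,0,10],[-105,-35,0],10],[[0,0,13.3],[-157,-52,-10],10],[[0,0,13.3],[-157,-52,-60],10],[[0,0,13.3],[-157,-52,-110],10],[[0,0,13.3],[-157,-52,-125],10],[[0,0,13.3],[-157,-52,-125],10]]'

```text
time_s: 6.05
ee_pos: [0.4699, -0.0654, 0.076]
tool_rot: [[-0.973, -0.231, -0.001], [-0.231, 0.973, 0.001], [0.001, 0.001, -1.0]]
force: [0.7, -0.1, 0.3]
finger_gap: 0.0217
grip_force: 98.2
```

```bash
python3 - <<'E'
from h import *
st=ctrl.read_state(); print(st['time_s'],np.round(st['ee_pos'],4),np.round(st['tool_rot'],3).tolist())
a=grab('side');b=grab('scene');np.save('pics/a4.npy',a,allow_pickle=True);np.save('pics/b4.npy',b,allow_pickle=True)
seat=np.array([.5741,-.0412,.066]); x=np.array([.973,.230,0])
print(proj(a,seat),proj(b,seat),'tip exp',proj(a,seat-.012*x+[0,0,.018]),proj(b,seat-.012*x+[0,0,.018]))
u,v=proj(a,seat).astype(int);p=a['color'][v-40:v+35,u-60:u+40,::-1]
u2,v2=proj(b,seat).astype(int);q=b['color'][v2-40:v2+35,u2-50:u2+50,::-1]
print('origins',u-60,v-40,u2-50,v2-40)
cv2.imwrite('pics/c4.png',cv2.resize(np.hstack([p,q]),None,fx=4,fy=4,interpolation=cv2.INTER_CUBIC))
E
```

```text
6.05 [ 0.4699 -0.0654  0.076 ] [[-0.973, -0.231, -0.001], [-0.231, 0.973, 0.001], [0.001, 0.001, -1.0]]
[369.34266691 230.27366727] [252.36345823 214.1402992 ] tip exp [366.96904003 227.0788712 ] [251.99610517 207.77017901]
origins 309 190 202 174
```

View pics/c4.png

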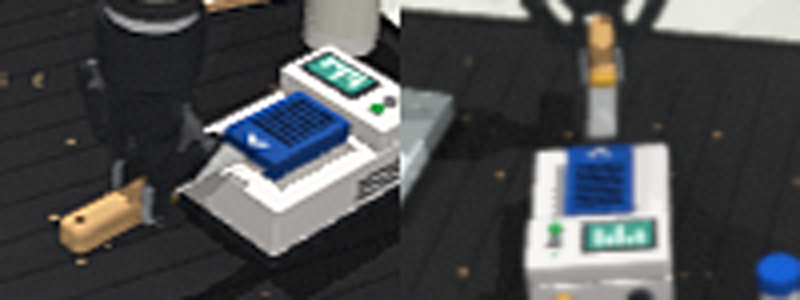

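The tip shows at side (366,227) and scene (252,208), which matches the prediction. I'll lower it, then insert.

Emit:
drive_tool --targets '[[[0,0,0],[0,0,-8],10],[[0,0,0],[0,0,-15],10],[[0,0,0],[0,0,-15],10],[[0,0,0],[0,0,-15],10]]' --newtons 120

```text
time_s: 6.65
ee_pos: [0.4699, -0.0667, 0.0611]
tool_rot: [[-0.973, -0.229, 0.0], [-0.229, 0.973, 0.0], [-0.0, 0.0, -1.0]]
force: [0.3, -0.5, -0.9]
finger_gap: 0.0216
grip_force: 121.3
```

Emit:
drive_tool --targets '[[[0,0,0],[5,1.2,0],10],[[0,0,0],[10,2.4,0],10],[[0,0,0],[14,3.3,0],10],[[0,0,0],[17,4,0],10],[[0,0,0],[17,4,0],10]]'

```text
time_s: 7.28
ee_pos: [0.4871, -0.0625, 0.0611]
tool_rot: [[-0.973, -0.229, 0.0], [-0.229, 0.973, 0.0], [-0.0, 0.0, -1.0]]
force: [-0.4, -1.0, -0.2]
finger_gap: 0.0216
grip_force: 121.3
```

Emit:
drive_tool --targets '[[[0,0,0],[3,0.7,0],10],[[0,0,0],[6,1.4,0],10],[[0,0,0],[8,1.9,0],10],[[0,0,0],[8,1.9,0],10]]'

```text
time_s: 7.78
ee_pos: [0.495, -0.0607, 0.0611]
tool_rot: [[-0.973, -0.229, 0.0], [-0.229, 0.973, 0.0], [-0.0, 0.0, -1.0]]
force: [0.2, -0.2, -0.9]
finger_gap: 0.0215
grip_force: 121.3
```

```bash
python3 - <<'E'
from h import *
a=grab('side');b=grab('scene')
p=a['color'][195:255,330:420,::-1];q=b['color'][185:245,212:292,::-1]
cv2.imwrite('pics/c5.png',cv2.resize(np.hstack([p,q]),None,fx=4.7,fy=4.7,interpolation=cv2.INTER_CUBIC))
E
```

```text
(no output)
```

View pics/c5.png

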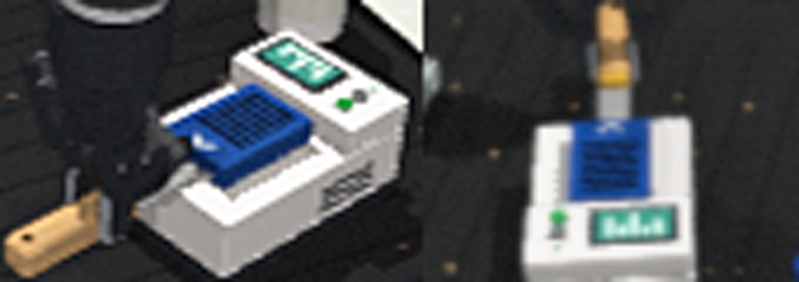

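The blade enters the notch centrally, under the V at about (200,165) in the side crop. I'll lever about the deck edge.

Emit:
drive_tool --targets '[[[0.9,-3.9,0],[0.7,0.2,-5.6],10],[[1.4,-5.8,0],[1.2,0.3,-7.9],10],[[1.8,-7.8,0],[1.7,0.4,-10.1],10],[[2.3,-9.7,0],[2.2,0.5,-12.1],10],[[2.8,-11.7,0],[2.9,0.7,-14.1],10],[[3.2,-13.6,0],[3.6,0.9,-16],10],[[3.2,-13.6,0],[3.6,0.9,-16],10]]'

```text
time_s: 8.75
ee_pos: [0.4974, -0.06, 0.0446]
tool_rot: [[-0.945, -0.229, 0.233], [-0.222, 0.973, 0.055], [-0.24, 0.001, -0.971]]
force: [-0.2, 0.9, -3.6]
finger_gap: 0.0211
grip_force: 121.2
```

Emit:
drive_tool --targets '[[[0.5,-1.9,0],[0.8,0.2,-2],10],[[0.9,-3.9,0],[1.7,0.4,-3.8],10],[[1.4,-5.8,0],[2.6,0.6,-5.7],10],[[1.4,-5.8,0],[2.6,0.6,-5.7],10]]'

```text
time_s: 9.25
ee_pos: [0.5002, -0.0594, 0.0391]
tool_rot: [[-0.916, -0.229, 0.33], [-0.215, 0.974, 0.079], [-0.339, 0.001, -0.941]]
force: [0.3, 0.4, -0.6]
finger_gap: 0.0214
grip_force: 121.6
```

```bash
python3 - <<'E'
from h import *
print(ctrl.read_state()['force'])
a=grab('side');b=grab('scene')
p=a['color'][195:255,330:420,::-1];q=b['color'][185:245,212:292,::-1]
cv2.imwrite('pics/c6.png',cv2.resize(np.hstack([p,q]),None,fx=4.7,fy=4.7,interpolation=cv2.INTER_CUBIC))
E
```

```text
[ 0.28821766  0.35517861 -0.56604687]
```

```bash
cat >> h.py <<'E'
def blue(im,win):
    u0,v0,u1,v1=win
    h=cv2.cvtColor(im['color'],cv2.COLOR_RGB2HSV)[v0:v1,u0:u1]
    m=cv2.inRange(h,(105,130,50),(125,255,255)); n,l,s,c=cv2.connectedComponentsWithStats(m); i=np.argmax(s[1:,4])+1
    cs=max(cv2.findContours((l==i).astype(np.uint8),0,2)[0],key=cv2.contourArea)
    P=cs[:,0]+[u0,v0]; return P
E
python3 - <<'E'
from h import *
for n,w in (('side',(345,200,410,245)),('scene',(235,200,272,235))):
    o=np.load('pics/%s4.npy'%('a' if n=='side' else 'b'),allow_pickle=True).item(); i=grab(n)
    for k in (o,i):
        P=blue(k,w); print(n,[P[np.argmin(P@d)].tolist() for d in np.array([[1,0],[0,1],[-1,0],[0,-1],[1,1],[1,-1]])])
E
```

```text
side [[365, 223], [382, 213], [395, 224], [377, 234], [367, 221], [365, 224]]
side [[366, 219], [381, 213], [396, 221], [376, 231], [367, 218], [366, 223]]
scene [[243, 223], [244, 210], [259, 226], [244, 227], [244, 210], [243, 226]]
scene [[243, 209], [246, 208], [260, 209], [244, 227], [243, 209], [243, 226]]
```

View pics/c6.png

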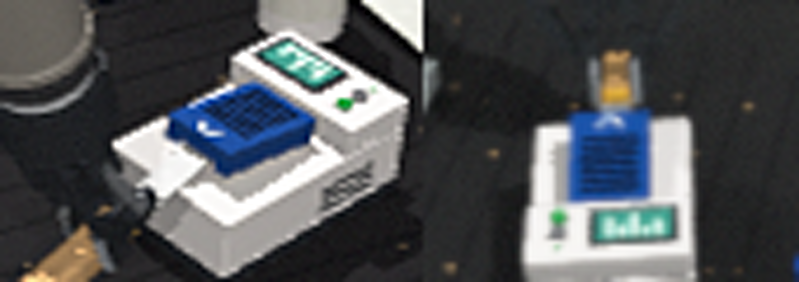

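The cover's front end is clearly raised off the deck in both views, so it has popped. I'll withdraw the blade.

Emit:
drive_tool --targets '[[[-0.9,3.9,0],[-1.7,-0.4,4],10],[[-1.8,7.8,0],[-3.2,-0.8,8],10],[[-2.3,9.7,0],[-4,-1,10],10],[[-2.3,9.7,0],[-18,-4.2,10],10],[[-2.3,9.7,0],[-35,-8.2,11],10],[[-3.2,13.6,0],[-50,-12,18],10],[[-4.6,19.4,0],[-60,-14,40],10],[[-4.6,19.4,0],[-60,-14,70],10]]'

```text
time_s: 10.45
ee_pos: [0.4392, -0.0734, 0.1093]
tool_rot: [[-0.973, -0.229, -0.003], [-0.229, 0.973, 0.001], [0.003, 0.001, -1.0]]
force: [0.2, 0.3, -1.7]
finger_gap: 0.0215
grip_force: 121.6
```

```bash
python3 - <<'E'
from h import *
st=ctrl.read_state(); print(st['time_s'],np.round(st['ee_pos'],4),np.round(st['tool_rot'],3).tolist(),st['finger_gap'])
for n,w in (('side',(345,200,410,245)),('scene',(235,200,272,235))):
    i=grab(n)
    P=blue(i,w); print(n,[P[np.argmin(P@d)].tolist() for d in np.array([[1,0],[0,1],[-1,0],[0,-1],[1,1],[1,-1]])])
    # scraper wood
    if n=='side': np.save('pics/a7.npy',i,allow_pickle=True)
E
```

```text
10.45 [ 0.4392 -0.0734  0.1093] [[-0.973, -0.229, -0.003], [-0.229, 0.973, 0.001], [0.003, 0.001, -1.0]] 0.02150342143482322
side [[366, 219], [381, 213], [396, 221], [376, 231], [367, 218], [366, 223]]
scene [[243, 209], [253, 208], [260, 208], [244, 227], [243, 209], [243, 226]]
```

Emit:
drive_tool --targets '[[[0,0,0],[0,55,10],10],[[0,0,0],[0,115,10],10],[[0,0,0],[0,175,0],10],[[0,0,0],[0,235,-30],10],[[0,0,0],[0,275,-60],10],[[0,0,0],[0,275,-85],10],[[0,0,0],[0,275,-96],10],[[0,0,0],[0,275,-100],10]]'

```text
time_s: 11.55
ee_pos: [0.4402, 0.2001, 0.0086]
tool_rot: [[-0.974, -0.228, -0.002], [-0.228, 0.974, -0.001], [0.002, -0.001, -1.0]]
force: [0.5, -0.4, -0.8]
finger_gap: 0.0216
grip_force: 121.6
```

Emit:
drive_tool --targets '[[[0,0,0],[0,0,-1],10],[[0,0,0],[0,0,-1],10]]'

```text
time_s: 11.8
ee_pos: [0.4418, 0.2015, 0.0091]
tool_rot: [[-0.974, -0.228, 0.001], [-0.228, 0.974, 0.001], [-0.002, 0.0, -1.0]]
force: [-0.0, 0.3, -1.1]
finger_gap: 0.0214
grip_force: 121.6
```

Emit:
drive_tool --targets '[[[0,0,0],[0,0,-1.5],10],[[0,0,0],[0,0,-1.5],10],[[0,0,0],[0,0,-1.5],40],[[0,0,0],[0,0,-1.5],60],[[0,0,0],[0,0,-1.5],60],[[0,0,0],[0,0,25],60],[[0,0,0],[0,0,80],70],[[0,0,0],[0,0,140],85]]'

```text
time_s: 12.8
ee_pos: [0.4403, 0.2015, 0.1493]
tool_rot: [[-0.973, -0.229, -0.002], [-0.229, 0.973, -0.0], [0.002, 0.0, -1.0]]
force: [0.8, 0.8, -0.5]
finger_gap: 0.0845
grip_force: 0.0
```

Emit:
drive_tool --targets '[[[0,0,0],[60,-40,30],85],[[0,0,0],[110,-80,50],85],[[0,0,0],[170,-130,50],85],[[0,0,0],[190,-180,50],85],[[0,0,0],[190,-215,50],85],[[0,0,0],[190,-215,50],85],[[0,0,0],[190,-215,50],85]]'

```text
time_s: 13.68
ee_pos: [0.6307, -0.0127, 0.198]
tool_rot: [[-0.973, -0.229, -0.001], [-0.229, 0.973, 0.001], [0.001, 0.001, -1.0]]
force: [0.4, 0.5, -0.1]
finger_gap: 0.085
grip_force: 0.0
```

```bash
python3 - <<'E'
from h import *
st=ctrl.read_state(); print(st['time_s'],np.round(st['ee_pos'],4),np.round(st['tool_rot'],3).tolist(),st['finger_gap'])
im=grab('wrist','w8.png'); np.save('pics/w8.npy',im,allow_pickle=True)
P=blue(im,(150,0,450,330)); r=cv2.minAreaRect(P); b=cv2.boxPoints(r); print(b.tolist())
print([onz(im,u,v,.088)[:2].round(4).tolist() for u,v in b])
# tray: bright grey region left
s=np.load('pics/scene0.npy',allow_pickle=True).item()
E
```

```text
13.675 [ 0.6307 -0.0127  0.198 ] [[-0.973, -0.229, -0.001], [-0.229, 0.973, 0.001], [0.001, 0.001, -1.0]] 0.08499050422656831
[[268.0, 132.0], [332.0, 132.0], [332.0, 221.0], [268.0, 221.0]]
[[0.5815, -0.0693], [0.5688, -0.0156], [0.6494, 0.0045], [0.6634, -0.055]]
```

View pics/w8.png

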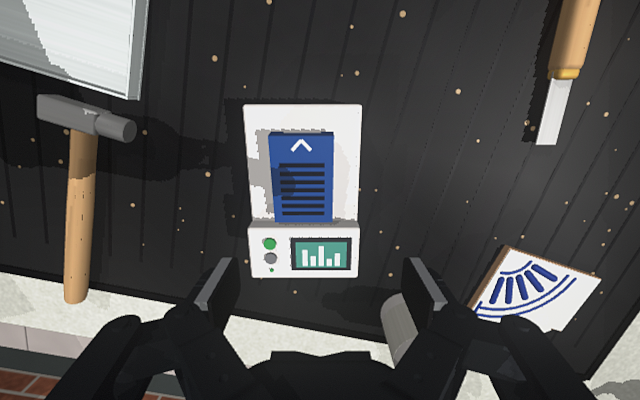

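The cover spans pixels (268–332, 132–221), still resting raised on its seat and aligned with the tool. I'll grasp it by the sides.

Emit:
drive_tool --targets '[[[0,0,0],[-15,-20,-20],85],[[0,0,0],[-15,-20,-60],85],[[0,0,0],[-15,-20,-95],85],[[0,0,0],[-15,-20,-115],85],[[0,0,0],[-15,-20,-126],85],[[0,0,0],[-15,-20,-129],85],[[0,0,0],[-15,-20,-129],85]]'

```text
time_s: 14.6
ee_pos: [0.6168, -0.0331, 0.0703]
tool_rot: [[-0.973, -0.229, 0.002], [-0.229, 0.973, 0.0], [-0.002, -0.0, -1.0]]
force: [-0.5, 0.1, -0.1]
finger_gap: 0.0851
grip_force: 0.0
```

Emit:
drive_tool --targets '[[[0,0,0],[0,0,0],72],[[0,0,0],[0,0,0],66],[[0,0,0],[0,0,0],60],[[0,0,0],[0,0,0],50],[[0,0,0],[0,0,0],45],[[0,0,0],[0,0,0],45],[[0,0,0],[0,0,0],45]]' --newtons 40

```text
time_s: 15.48
ee_pos: [0.6162, -0.0334, 0.0698]
tool_rot: [[-0.973, -0.229, 0.0], [-0.229, 0.973, -0.0], [-0.0, -0.0, -1.0]]
force: [-1.8, 0.3, 4.9]
finger_gap: 0.0552
grip_force: 42.5
```

Emit:
drive_tool --targets '[[[0,0,0],[0,0,5],45],[[0,0,0],[0,0,12],45],[[0,0,0],[0,0,25],45],[[0,0,0],[0,0,45],45],[[0,0,0],[0,0,70],45],[[0,0,0],[0,0,90],45],[[0,0,0],[0,0,90],45]]'

```text
time_s: 16.35
ee_pos: [0.6178, -0.0331, 0.1625]
tool_rot: [[-0.973, -0.229, 0.006], [-0.229, 0.973, -0.0], [-0.005, -0.001, -1.0]]
force: [0.9, -0.3, -0.4]
finger_gap: 0.0551
grip_force: 42.3
```

```bash
python3 - <<'E'
from h import *
st=ctrl.read_state(); print(st['time_s'],np.round(st['ee_pos'],4),st['finger_gap'],st['grip_force'],np.round(st['force'],1))
P=blue(grab('side'),(330,130,430,245)); print('side cover',P.min(0),P.max(0),cv2.minAreaRect(P)); 
P=blue(grab('scene'),(220,150,290,235)); print('scene cover',P.min(0),P.max(0))
im=np.load('pics/side0.npy',allow_pickle=True).item()
g=cv2.cvtColor(im['color'],cv2.COLOR_RGB2HSV)
for n,w in (('side',(350,265,450,352)),('scene',(148,188,220,235))):
    im=np.load('pics/%s0.npy'%n,allow_pickle=True).item(); u0,v0,u1,v1=w
    g=cv2.cvtColor(im['color'],cv2.COLOR_RGB2HSV)[v0:v1,u0:u1]
    m=cv2.inRange(g,(0,0,95),(180,60,255)); m=cv2.morphologyEx(m,cv2.MORPH_OPEN,np.ones((5,5)))
    c=max(cv2.findContours(m,0,2)[0],key=cv2.contourArea); h=cv2.approxPolyDP(cv2.convexHull(c),3,True)[:,0]+[u0,v0]
    print(n,h.tolist(),[onz(im,u,v,.026)[:2].round(3).tolist() for u,v in h])
E
```

```text
16.35 [ 0.6178 -0.0331  0.1625] 0.05508189034763607 42.34349727630615 [ 0.9 -0.3 -0.4]
side cover [367 188] [389 205] ((378.0, 196.5), (17.0, 22.0), 90.0)
scene cover [240 186] [258 209]
side [[410, 278], [446, 323], [446, 329], [397, 346], [365, 298], [365, 291]] [[0.593, -0.234], [0.58, -0.404], [0.568, -0.418], [0.43, -0.408], [0.44, -0.244], [0.453, -0.222]]
scene [[169, 192], [214, 198], [214, 204], [194, 232], [172, 230], [152, 218]] [[0.444, -0.396], [0.456, -0.218], [0.491, -0.207], [0.647, -0.226], [0.647, -0.302], [0.597, -0.395]]
```

Emit:
drive_tool --targets '[[[0,0,-5],[-15,-45,5],45],[[0,0,-10],[-32,-95,5],45],[[0,0,-15],[-50,-145,5],45],[[0,0,-17],[-68,-195,5],45],[[0,0,-17],[-85,-245,0],45],[[0,0,-17],[-98,-280,0],45],[[0,0,-17],[-98,-280,-20],45],[[0,0,-17],[-98,-280,-40],45]]'

```text
time_s: 17.45
ee_pos: [0.5169, -0.3137, 0.1179]
tool_rot: [[-0.998, 0.067, -0.002], [0.067, 0.998, 0.001], [0.002, 0.001, -1.0]]
force: [-0.0, -0.2, -2.1]
finger_gap: 0.0551
grip_force: 42.5
```

Emit:
drive_tool --targets '[[[0.2,3,0],[0,0,-30],45],[[0.5,6.8,0],[0,0,-60],45],[[0.5,6.8,0],[0,0,-85],45],[[0.5,6.8,0],[0,0,-102],45],[[0.5,6.8,0],[0,0,-108],45],[[0.5,6.8,0],[0,0,-108],45]]'

```text
time_s: 18.2
ee_pos: [0.5173, -0.3134, 0.0115]
tool_rot: [[-0.991, 0.066, -0.119], [0.066, 0.998, 0.009], [0.12, 0.001, -0.993]]
force: [-0.2, 0.9, -0.6]
finger_gap: 0.0551
grip_force: 43.5
```

Emit:
drive_tool --targets '[[[0,0,0],[0,0,-1.5],45],[[0,0,0],[0,0,-3],45],[[0,0,0],[0,0,-4.5],45],[[0,0,0],[0,0,-4.5],45]]'

```text
time_s: 18.7
ee_pos: [0.5172, -0.3136, 0.0085]
tool_rot: [[-0.991, 0.066, -0.12], [0.066, 0.998, 0.009], [0.12, 0.001, -0.993]]
force: [-4.9, 1.7, 11.0]
finger_gap: 0.055
grip_force: 45.1
```

Contact, at 11 N. I'll release and retreat.

Emit:
drive_tool --targets '[[[0,0,0],[0,0,1],45],[[0,0,0],[0,0,1],57],[[0,0,0],[0,0,1],62],[[0,0,0],[0,0,1],72],[[0,0,0],[0,0,1],80],[[0,0,0],[0,0,20],80],[[0,0,0],[0,0,60],80],[[0,0,0],[0,0,110],80]]'

```text
time_s: 19.7
ee_pos: [0.5176, -0.313, 0.1185]
tool_rot: [[-0.991, 0.065, -0.119], [0.065, 0.998, 0.009], [0.12, 0.001, -0.993]]
force: [1.5, -0.5, 0.5]
finger_gap: 0.0802
grip_force: 0.0
```

Emit:
drive_tool --targets '[[[0,0,0],[50,40,40],80],[[0,0,0],[80,100,80],80],[[0,0,0],[80,160,100],80],[[0,0,0],[80,160,100],80]]'

```text
time_s: 20.2
ee_pos: [0.6, -0.1482, 0.2202]
tool_rot: [[-0.992, 0.06, -0.114], [0.059, 0.998, 0.01], [0.114, 0.003, -0.993]]
force: [-0.6, 0.3, -0.8]
finger_gap: 0.0796
grip_force: 0.0
```

```bash
python3 - <<'E'
from h import *
st=ctrl.read_state(); print(st['time_s'],np.round(st['ee_pos'],4))
a=grab('side');b=grab('scene')
P=blue(a,(350,265,450,352)); print('side',cv2.minAreaRect(P)); c=cv2.minAreaRect(P)[0]; print(onz(a,*c,.022))
P=blue(b,(148,188,220,235)); c=cv2.minAreaRect(P)[0]; print('scene',onz(b,*c,.022))
def cr(i,u,v,w,h): return cv2.resize(i['color'][v:v+h,u:u+w,::-1],(400,300),interpolation=cv2.INTER_CUBIC)
cv2.imwrite('pics/c9.png',np.vstack([np.hstack([cr(a,350,265,100,75),cr(b,145,180,80,60)]),np.hstack([cr(a,240,160,120,90),cr(b,290,180,80,60)])]))
E
```

```text
20.2 [ 0.6    -0.1482  0.2202]
side ((406.1500244140625, 308.95001220703125), (21.503490447998047, 35.73373794555664), 71.56504821777344)
[ 0.51952241 -0.31995482  0.022     ]
scene [ 0.52723815 -0.31101833  0.022     ]
```

```bash
python3 - <<'E'
from h import *
a=grab('side');b=grab('scene')
D=np.array([[1,0],[-1,0],[0,1],[0,-1],[1,1],[-1,-1],[1,-1],[-1,1]])
t=np.radians(-4); R=np.array([[np.cos(t),-np.sin(t)],[np.sin(t),np.cos(t)]])
for n,im,w in (('side',a,(350,265,450,352)),('scene',b,(148,188,220,235))):
    P=blue(im,w); print(n,'obs ',[(P@d).max() for d in D])
    for lab,dz in (('flat',0),('tilt+7',.005),('tilt-7',-.005)):
        Q=np.array([proj(im,[*(np.array([.521,-.314])+R@[sx*.042,sy*.028]),z+sx*dz]) for sx in(-1,1) for sy in(-1,1) for z in(.007,.025)])
        print('  ',lab,[(Q@d).max().round(1) for d in D])
# scraper handle centroid, both views
C=[]
for im,w in ((a,(250,190,370,260)),(b,(310,185,360,235))):
    u0,v0,u1,v1=w; g=cv2.cvtColor(im['color'],cv2.COLOR_RGB2HSV)[v0:v1,u0:u1]
    m=cv2.inRange(g,(8,70,90),(28,255,255)); n,l,s,c=cv2.connectedComponentsWithStats(m); i=np.argmax(s[1:,4])+1; C.append(c[i]+[u0,v0]); print(s[i])
print(C,tri(a,C[0],b,C[1]))
E
```

```text
side obs  [np.int64(425), np.int64(-387), np.int64(323), np.int64(-296), np.int64(738), np.int64(-692), np.int64(118), np.int64(-74)]
   flat [np.float64(425.1), np.float64(-385.3), np.float64(323.7), np.float64(-294.6), np.float64(738.4), np.float64(-689.3), np.float64(118.8), np.float64(-72.4)]
   tilt+7 [np.float64(425.4), np.float64(-385.1), np.float64(325.0), np.float64(-293.3), np.float64(737.4), np.float64(-690.4), np.float64(120.4), np.float64(-70.9)]
   tilt-7 [np.float64(424.8), np.float64(-385.5), np.float64(322.4), np.float64(-295.9), np.float64(739.4), np.float64(-688.1), np.float64(117.2), np.float64(-73.9)]
scene obs  [np.int64(194), np.int64(-172), np.int64(217), np.int64(-200), np.int64(402), np.int64(-381), np.int64(-9), np.int64(43)]
   flat [np.float64(195.4), np.float64(-169.9), np.float64(219.0), np.float64(-198.8), np.float64(404.6), np.float64(-379.1), np.float64(-6.1), np.float64(46.0)]
   tilt+7 [np.float64(195.6), np.float64(-169.6), np.float64(217.9), np.float64(-199.9), np.float64(403.3), np.float64(-380.4), np.float64(-7.0), np.float64(45.2)]
   tilt-7 [np.float64(195.2), np.float64(-170.2), np.float64(220.1), np.float64(-197.7), np.float64(406.0), np.float64(-377.8), np.float64(-5.3), np.float64(46.8)]
[ 31  17  26  17 231]
[ 12  10  10  18 136]
[array([293.25108225, 214.9047619 ]), array([326.82352941, 203.44852941])] (array([0.41926833, 0.19586754, 0.01750886]), np.float64(0.0026002357542751478))
```

The cover's outline matches a flat cover near the tray centre, and the scraper's handle is at mat height. Handing in.

```bash
python3 -c "
from station import ctrl
print(ctrl.sign_off())"
```

```text
the job is handed in; nothing more can be done
None
```

The job is handed in, at about 20 s of the allowed 67 s: the cover was pried off with the scraper and lies flat near the tray's centre by the last camera check, and the scraper is back on the mat; the sign-off gave no verdict.

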